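# Fetch the rinse basket out of the deep tank with the hook rod

## Task

Take the hook rod from its stand and use it to fetch the little basket of rings that hangs on rails deep in the narrow drained rinse tank: catch the basket's bail, draw the basket along its rails toward the stop end of the tank until you feel it come up fully against the end stop, lift it out and set it down flat in the drying tray. Work gently (never more than about 12 N on the basket or between rod and tank), keep the basket upright, do not touch it with the gripper, and leave everything else alone. Finish with the rod hung back upright in its stand and let go.

Things in the scene. Friction and masses are not known exactly. Their poses are not given: they have to be found in the camera images.
- tank: Clear acrylic rinse tank, fixed, open at the top: outside 190 (x) by 72 (y) mm, rim 150 mm above the bench, walls 4 mm, inside 182 by 64 mm. Origin: centre of the underside, on the bench; x along its length, z up. Its -x end is the stop end, roughly facing the robot.
- tank_rails (a point): Mid-tank at ledge height. Two steel ledges along x (tops 62 mm over the bench, 46 mm apart) carry the basket's flanges; 16 mm tall end stops at their -x ends. Keeper strips over the +x part, 77 mm up, end in a lip turned down to 73 mm, which catches the flanges' raised ends: they come free only with the basket within 2.5 mm of the end stops; lifted elsewhere it jams.
- tank_stop (a point): Nominal place of the basket's origin against the end stops (tank x = -17 mm, 30 mm up). The rail insert (ledges, stops and keepers together) is clamped anywhere up to 18 mm from nominal, either way along x, and this is NOT reported: the stop must be felt.
- basket: Aluminium basket of rings, 76 (x) by 40 (y) by 36 mm, 2 mm walls, open on top, a flange 8 wide, 4 thick along each long side at the rim, its +x end turned up 4 mm; 0.13 to 0.25 kg. Origin: centre of underside; z up. Starts hanging by its flanges on the ledges, origin 30 mm above the bench, x parallel to the tank's x, 14 to 42 mm short of the end stops; slides with about 1 N of friction.
- bail (a point): Peak of the basket's bail (bar centre), 50 mm above the basket's origin. The bail is a steel bar 5 mm thick that bridges the basket along y at its middle (x = 0) and falls to 44 mm at y = +-18 mm; the basket is open under it.
- rod: Steel hook rod with wooden handle, upright, 0.15 kg. Origin: on the shank axis at its flange's underside. Above: flange 50 (x from -33 to +17) by 28 (y) by 6 mm, then a square handle 18 by 18 mm, from 6 to 58 mm above the origin. Below: round shank 6 mm thick, 105 mm down to the hook.
- rod_hook (a point): On the shank axis at the hook's foot (bar centre), 105 mm below the rod's origin. From here the foot runs 16 mm toward the rod's -x, then the tip turns up, bar centre ending 10 mm above the foot's (13 mm to its round end). Bar 6 mm thick, so 10 mm is free between shank and tip.
- stand: Wooden tool stand, fixed block 64 (x) by 48 (y) by 125 mm tall with a vertical slot 36 (x) by 16 (y) mm through its middle. Origin: centre of the underside. The rod hangs in it by its flange, hook in the slot, rod x along the stand's x.
- stand_seat (a point): Where the rod's origin belongs when it hangs in the stand: on top of the stand (125 mm up), 8 mm toward +x from its centre.
- tray: Grey drying tray, fixed, 150 (x) by 120 (y) mm, 15 mm high, walls and floor 5 mm thick. Origin: centre of its underside. Stand and tray may be on either side of the tank.
- case: Black spectacle case 160 by 60 by 37 mm, bystander. Origin: underside centre.
- pliers: Orange-handled pliers lying flat, 155 mm long, 14 mm high, bystander. Origin at the pivot; jaws along +x.
- jar: Small clear jar, 48 mm across, 50 mm high, bystander. Origin: underside centre.
- giftbox: Card gift box 80 by 80 by 30 mm, bystander. Origin: underside centre.
- mandrel: Steel ring mandrel, a cone standing 122 mm high on a 44 mm foot, bystander. Origin: underside centre.
- spool: Brass wire spool, 50 mm across, 20 mm high, bystander. Origin: underside centre.
Things that resemble listed ones, but are neither listed nor needed, are in the scene too. Several things have the shape of the tray; the one meant has the colours described above.

How it is judged:
On the way, in this order (a step that is already met when the one before it is completed fails the run):
1. the hook rod is lifted out of its stand (z of rod in the frame of stand_seat above 0.03 m and contact force between the fingers and rod above 0.5 N), for 0.1 s.
2. the basket hangs from the rod, its underside clear above the tank's rim (z of basket in the frame of tank above 0.151 m and contact force between rod and basket above 0.5 N), for 0.2 s.
3. the basket stands flat in the tray (horizontal distance between basket and tray below 0.045 m and z of basket in the frame of tray below 0.01 m and angle between basket's own z axis and vertical below 0.1 rad and linear speed of basket below 0.02 m/s), for 0.2 s.
At the end, for the whole second after the job is handed in: The basket stands flat (within 0.1 rad) and at rest on the tray's floor, its middle within 45 mm of the tray's middle, free of the rod; the rod hangs upright (within 0.1 rad) in its stand, flange down on the top (within 5 mm), within 12 mm of its seat, let go and at rest (all of step 3 and contact force between rod and basket below 0.05 N and horizontal distance between rod and stand_seat below 0.012 m and z of rod in the frame of stand_seat between -0.004 and 0.005 m and angle between rod's own z axis and vertical below 0.1 rad and linear speed of rod below 0.02 m/s); the robot touches nothing.
It fails at once if the rod pushes or pulls the basket with more than 12 N (contact force between rod and basket above 12 N).
It fails at once if the rod bears on the tank, or the basket on the tray, with more than 12 N (contact force between rod and tank above 12 N or contact force between basket and tray above 12 N).
It fails at once if the gripper or arm touches the basket (contact force between any of the fingers, the arm and basket above 0.3 N).
It fails at once if the basket tips by more than 0.4 rad (angle between basket's own z axis and vertical above 0.4 rad).
It fails at once if a bystander is pushed by more than 30 mm (distance of any of case, pliers, jar, giftbox, mandrel, spool from where it was at the start of the episode above 0.03 m).
It also fails if it takes over 72 s, if anything falls off the work surface, if the arm or the gripper's body presses on something with over 40 N, if the wrist force passes 120 N, or if a joint passes its speed limit or range.

## Robot

A 6-joint arm with a two-finger parallel gripper is mounted at the origin on the work surface. World frame = base frame: x ahead of the robot, y to its left, z up, the work surface at z = 0. Lengths are in m, angles in rad, forces in N, time in s.
With the tool pointing down it reaches from about 0.275 to 0.725 m from the base axis. Payload 5.6 kg.
Tool frame: the origin (TCP) lies midway between the tips of the shut fingers; the grasp point (between the pads) lies 19 mm behind it; z points along the fingers, y is the line along which they close (so a half turn about z gives the same grasp; the last joint's range is limited). The gripper opens to 85 mm and grips with 20 to 120 N. Pads are 22 mm wide; open, the fingers measure 114 mm over their backs; the gripper's body (76 mm by 85 mm) begins 54 mm behind the grasp point. The pads swing forward as they close: fully open they stand 13 mm farther back than shut.
Start: joints at [-0.986, 0.255, 0.108, 0, -1.424, -0.285], TCP at [0.162, -0.525, 0.231] pointing down, gripper open.
Joint ranges: [-2.95, 2.95], [-1.21, 1.97], [-1.09, 1.5], [-2.87, 1.71], [-2.94, -0.07], [-3.05, 3.05]. Speed limits (rad/s): [2.57, 2.57, 3.14, 3.14, 3.14, 3.14].

## Interface

Orientations are given as [roll, pitch, yaw] about the fixed x, y, z axes, in that order (R = Rz(yaw) Ry(pitch) Rx(roll)).
In Python, from cell import robot gives the robot as it stands.
- The arm moves only by the tool jog_arm, never from a script. Its argument "moves" is a list of rows, each a list of 7 numbers: the turn, a rotation vector about the world's x, y, z in degrees, then the shift along the world's x, y, z in mm, then the opening in per cent of the stroke, from 0 (shut) to 100 (fully open). In form: [[wx, wy, wz, dx, dy, dz, gripper], ...]. A call has 1 to 10 rows; each row is the pose to reach, as a shift and turn from the pose commanded when the call began; what a row does not reach only later rows make up. A row lasts 1/12 s, in which the tool goes at most 41.7 mm and 7.16 degrees, less where a joint would pass 70% of its speed; a pose out of reach is approached as far as the arm can. A call with a gripper value outside its range is refused whole. The fingers move at their own pace and stop on an object; "grip_force" is the grip in N (left out, the last holds). Time passes only in rows, so rows that repeat a pose let the fingers close. It gives the time, the measured TCP pose, the force, the opening and the grip force at its end, in the units of the state.
- robot.observe(): the state, without advancing time (a new reading comes with each control period).
- robot.grab_frame(name): name is "side" or "top"; returns (picture, depth): 400x640x3 uint8, red, green, blue; 400x640 float32, m along the optical axis (not along the pixel's ray), 0 where there is no reading.
- robot.get_calibration(name): a dict with "intrinsics" (3x3 intrinsics, pixels), "cam_to_world" (4x4, takes a point from camera to world coordinates). Camera axes: x right, y up, looking along -z (the intrinsics and any distortion apply to the point x, -y, -z); pixel columns grow to the right and rows downward; lengths in m; the calibration is good to about 2 mm. A picture is of the moment at which its call begins. get_calibration takes no time and is no camera call.
- robot.hand_in(): hands the job in; it is judged then, once.
The state is a dict: "clock": time; "joints": joint angles; "joint_velocities": joint speeds; "joint_torque": joint torques, N m; "tcp_pos": TCP position; "eef_rot": TCP orientation; "wrist_force": force on the tool from outside, world axes, zero at the start; "torque": the same for the moment, N m; "width": opening from 0.0 (shut) to 1.0 (fully open); "grasp_force": force on a finger pad.
Only numpy, scipy, OpenCV 4.12 (cv2) and the standard library are available. Lean on these libraries where they do the work, as an engineer would, in place of code of your own. Each camera call takes 0.05 s, during which the arm holds its last target. There are 200 camera calls.

## Working session

There is one attempt and no reset: what is moved stays moved. The work goes in short steps, Python scripts to look and compute and a tool call to move; the robot and the scene stay as the last step left them, time stands still between calls to the robot, and variables do not carry over. Pictures are saved under pics/ and viewed, at most 10 in all, crops included, and the job is handed in when it is done.

Besides the shell and the picture viewer there is one more tool, called after "Request:" as a command line: name --pt "numbers of a row" for each row, then --argument value for the rest. jog_arm: Moves the arm, as the interface text tells. Its arguments: {"type":"object","properties":{"moves":{"type":"array","items":{"type":"array","items":{"type":"number"}}},"grip_force":{"type":"number"}},"required":["moves"]}

```bash
mkdir -p pics; ls; cat > h.py <<'E'
import numpy as np, cv2
from cell import robot
def grab(n):
    p,d=robot.grab_frame(n); c=robot.get_calibration(n)
    np.savez(f'{n}.npz',p=p,d=d); return p,d
def load(n):
    z=np.load(f'{n}.npz'); return z['p'],z['d']
def world(n,d):
    c=robot.get_calibration(n); K=np.array(c['intrinsics']);T=np.array(c['cam_to_world'])
    v,u=np.mgrid[:d.shape[0],:d.shape[1]]
    P=np.stack([(u-K[0,2])/K[0,0]*d,-(v-K[1,2])/K[1,1]*d,-d],-1)
    return P@T[:3,:3].T+T[:3,3]
def proj(n,X):
    c=robot.get_calibration(n); K=np.array(c['intrinsics']);T=np.array(c['cam_to_world'])
    q=(np.atleast_2d(X)-T[:3,3])@T[:3,:3]
    return np.stack([K[0,0]*q[:,0]/-q[:,2]+K[0,2],K[1,1]*-q[:,1]/-q[:,2]+K[1,2]],-1)
E
python3 - <<'E'
from h import *
for n in('side','top'):
    p,d=grab(n); cv2.imwrite(f'pics/{n}0.png',p[:,:,::-1]); c=robot.get_calibration(n); print(n,{k:np.round(v,3).tolist() for k,v in c.items()})
print(robot.observe())
E
```

```text
pics
side {'intrinsics': [[418.038, 0.0, 323.318], [0.0, 418.038, 199.426], [0.0, 0.0, 1.0]], 'cam_to_world': [[0.977, 0.146, -0.157, 0.246], [-0.214, 0.711, -0.67, -1.026], [0.014, 0.688, 0.725, 1.182], [0.0, 0.0, 0.0, 1.0]]}
top {'intrinsics': [[507.522, 0.0, 328.003], [0.0, 507.522, 201.11], [0.0, 0.0, 1.0]], 'cam_to_world': [[0.025, 0.98, -0.197, 0.208], [-1.0, 0.027, 0.007, -0.041], [0.012, 0.197, 0.98, 1.569], [0.0, 0.0, 0.0, 1.0]]}
{'clock': 0.1, 'joints': array([-9.86399025e-01,  2.55678663e-01,  1.07151617e-01, -3.96910614e-04,
       -1.42388730e+00, -2.84601565e-01]), 'joint_velocities': array([ 0.00064462, -0.00279964,  0.00327009,  0.0015312 ,  0.00064171,
       -0.00252114]), 'joint_torque': array([-3.37090984e-03, -3.87603092e+01,  2.38472843e+01,  5.37807763e+00,
       -3.86183878e-03, -1.91071956e-05]), 'tcp_pos': array([ 0.16235023, -0.52504413,  0.23050191]), 'eef_rot': array([ 3.13992950e+00, -7.75518519e-05, -2.84185527e+00]), 'wrist_force': array([ 0.09261829, -0.31976104,  0.73162616]), 'torque': array([-0.04126427,  0.00225768, -0.0350656 ]), 'grasp_force': 0.0, 'width': 0.9998792182610532}
```

View pics/top0.png

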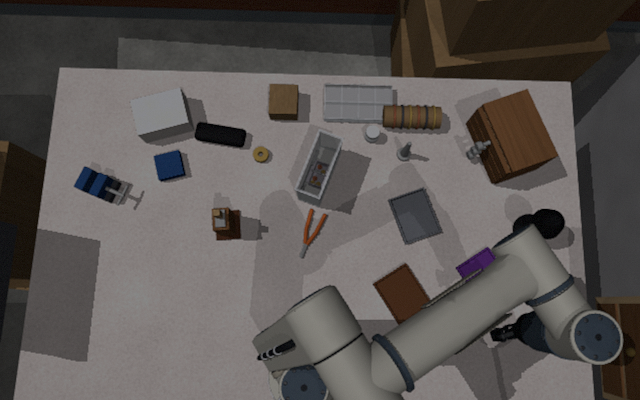

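View pics/side0.png

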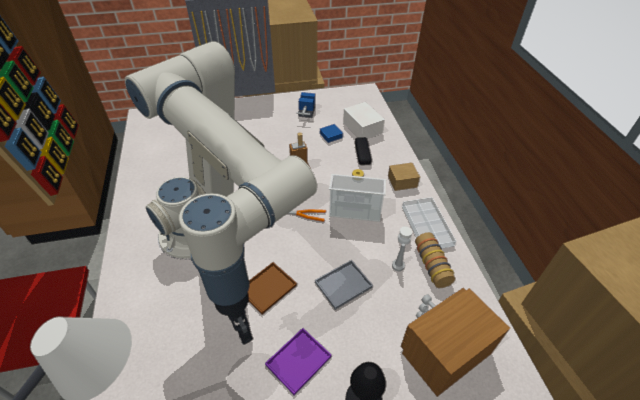

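The top view shows the tank at (318,165), the stand with the rod at (226,222), and the grey tray at (414,215). Tray look-alikes are brown (402,292), purple (475,263) and the clear gridded tray (358,103). Rod and stand look-alikes are the mandrel (405,150) and the blue vice (100,185). I choose the grey tray and the wooden stand with its slot, and will check them in a close crop.

```bash
python3 - <<'E'
from h import *
p,d=load('top'); 
a=cv2.resize(p[120:215,275:375],None,fx=6,fy=6,interpolation=cv2.INTER_CUBIC)[:570]
b=cv2.resize(p[195:250,200:233],None,fx=6,fy=6,interpolation=cv2.INTER_CUBIC)
im=np.zeros((570,800,3),np.uint8); im[:,:600]=a; im[:330,602:800]=b
cv2.imwrite('pics/crop.png',im[:,:,::-1])
W=world('top',d)
def blob(u0,u1,v0,v1,z0,z1,mask=None):
    S=np.zeros(d.shape,bool);S[v0:v1,u0:u1]=1
    m=S&(W[...,2]>z0)&(W[...,2]<z1)&(d>0)
    if mask is not None:m&=mask
    q=W[m]; r=cv2.minAreaRect((q[:,:2]*1000).astype(np.float32)); 
    return len(q),q.mean(0).round(4),q[:,2].min().round(4),q[:,2].max().round(4),np.array(r[0]).round(1),np.array(r[1]).round(1),round(r[2],1)
print('stand top',blob(205,250,195,250,.11,.128))
print('rod flange',blob(205,250,195,250,.1285,.14))
print('rod handle',blob(205,250,195,250,.165,.20))
print('tray',blob(380,450,180,250,.0085,.025))
print('tray all',blob(380,450,180,250,.003,.025))
print('tank rim',blob(285,350,120,215,.13,.165))
print('tank all',blob(285,350,120,215,.05,.2))
for nm,u,v in [('standtop',222,235),('tray',414,215),('bail',318,172),('ring',315,180)]: print(nm,W[v,u].round(3))
E
```

```text
stand top (191, array([0.4341, 0.2527, 0.1232]), np.float64(0.1102), np.float64(0.1279), array([438.5, 256.8]), array([65.2, 49.6]), 4.9)
rod flange (115, array([0.4331, 0.2521, 0.1318]), np.float64(0.1286), np.float64(0.1399), array([437.2, 255. ]), array([60.9, 45.9]), 8.6)
rod handle (55, array([0.4462, 0.2565, 0.1805]), np.float64(0.1685), np.float64(0.1877), array([447.1, 257.6]), array([18.5, 17.4]), 9.1)
tray (543, array([ 0.4822, -0.3233,  0.0127]), np.float64(0.0085), np.float64(0.0247), array([ 485.9, -321.8]), array([204.8, 214.8]), 88.0)
tray all (1993, array([ 0.4843, -0.3259,  0.0073]), np.float64(0.003), np.float64(0.0247), array([ 489.3, -325.4]), array([224.2, 220.1]), 0.2)
tank rim (531, array([ 0.6107, -0.0229,  0.1482]), np.float64(0.1301), np.float64(0.159), array([604.6, -23.2]), array([ 78.8, 199.4]), 70.4)
tank all (1361, array([ 0.6079, -0.0197,  0.1084]), np.float64(0.0501), np.float64(0.159), array([604.6, -23.2]), array([ 78.8, 199.4]), 70.4)
standtop [0.405 0.27  0.021]
tray [ 0.484 -0.321  0.013]
bail [ 0.594 -0.019  0.091]
ring [ 0.584 -0.01   0.029]
```

View pics/crop.png

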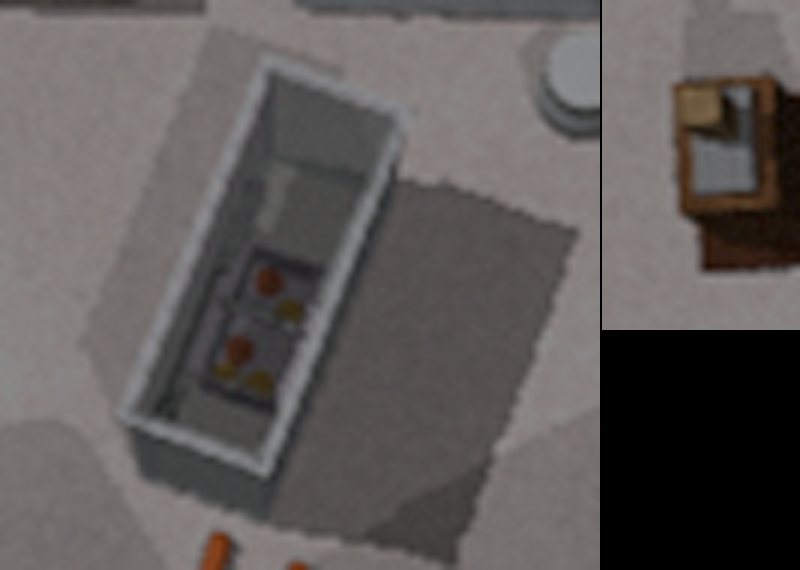

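The crop shows the tank rim with corners near (267,62), (405,110), (268,470) and (125,415). The basket bail crosses near (262,325), and the wooden stand has the steel flange and the wooden handle at (703,105). The choice holds. Next I fit the poses.

```bash
cat > fit.py <<'E'
from h import *
from scipy.optimize import minimize
def outline(P,q,lx,ly,clip):
    x,y,a=q; c,s=np.cos(a),np.sin(a); D=P-[x,y]
    X=np.abs(D@[c,s])-lx/2;Y=np.abs(D@[-s,c])-ly/2
    sd=np.hypot(np.maximum(X,0),np.maximum(Y,0))+np.minimum(np.maximum(X,Y),0)
    return np.minimum(np.abs(sd),clip).mean()
def fitrect(P,q0,lx,ly,clip=6):
    best=min((minimize(lambda q:outline(P,q*[1,1,.01],lx,ly,clip),np.array([q0[0]+i,q0[1]+j,q0[2]*100+k]),method='Nelder-Mead') for i in(-3,3) for j in(-3,3) for k in (-5,5)),key=lambda r:r.fun)
    return best.x*[1,1,.01],best.fun
E
python3 - <<'E'
from fit import *
p,d=load('top');W=world('top',d)*1000
def sel(u0,u1,v0,v1,z0,z1):
    return W[v0:v1,u0:u1][(W[v0:v1,u0:u1,2]>z0)&(W[v0:v1,u0:u1,2]<z1)]
q=sel(285,350,120,215,142,157)[:,:2]
tk,f=fitrect(q,[605,-23,-.342],186,68);print('tank',tk,np.degrees(tk[2]),f)
q=sel(200,255,195,250,118,130)[:,:2]; q=q[(np.abs(q-[438,257])<45).all(1)]
print('stand',fitrect(q,[438,257,.1],56,40,12))
q=sel(200,255,195,250,165,195)[:,:2]; print('handle minrect',cv2.minAreaRect(q.astype(np.float32)))
# tray: colour/height
g=p.astype(int); 
q=sel(382,447,183,248,10,20);
hsv=cv2.cvtColor(p,cv2.COLOR_RGB2HSV); print(hsv[215,414],hsv[190,405],p[215,414],p[212,370])
m=np.zeros(d.shape,bool);m[183:248,382:447]=1
gm=(p.astype(int)@[.3,.6,.1]<135)&m&(W[...,2]<25)
n,l,st,_=cv2.connectedComponentsWithStats(gm.astype(np.uint8)); print(st[l[215,414]])
pts=W[l==l[215,414]]; r=cv2.minAreaRect(pts[:,:2].astype(np.float32)); print('tray',r, np.median(pts[:,2]))
c,s=np.cos(tk[2]),np.sin(tk[2])
D=W[...,:2]-tk[:2]; X=D@[c,s];Y=D@[-s,c]
m=(np.abs(X)<88)&(np.abs(Y)<29)&(W[...,2]>20)&(W[...,2]<135)
print('in-tank pts')
for v in range(140,212):
    u=np.where(m[v])[0]
    u=u[np.abs(Y[v,u])<12]
    if len(u): print(v,' '.join(f'{X[v,i]:.0f},{Y[v,i]:.0f},{W[v,i,2]:.0f}' for i in u[::2]))
E
```

```text
tank [ 6.03102242e+02 -2.31716963e+01 -3.41935876e-01] -19.59148258732102 2.2192612025751752
stand (array([4.39842674e+02, 2.57603585e+02, 1.81887850e-01]), np.float64(3.6116709127869737))
handle minrect ((447.0546875, 257.5821228027344), (18.546825408935547, 17.420011520385742), 9.117234230041504)
[107  27  67] [  9  15 118] [60 63 67] [116 110 109]
[ 382  183   65   65 4209]
tray ((488.4470520019531, -324.911865234375), (209.91354370117188, 206.11997985839844), 0.348147988319397) 2.2417135821553025
in-tank pts
161 32,11,60
162 29,10,61 31,4,63
163 30,10,46 29,3,58 30,-3,62
164 30,10,34 30,3,42 30,-7,57
165 26,12,35 28,6,36 30,-0,37 27,-8,54
166 23,11,32 26,5,30 27,-1,35 29,-7,35
167 18,9,40 22,4,34 26,-2,26 26,-8,35
168 15,11,38 17,5,38 20,-1,35 23,-6,31 26,-12,28
169 13,10,31 14,4,36 17,-2,36 21,-7,28
170 9,12,32 10,6,38 15,1,25 15,-6,37 18,-11,33
171 -8,11,81 -7,5,86 9,5,29 9,-2,39 12,-7,37
172 -9,8,79 -10,1,91 -5,-4,78 8,-5,34 11,-11,31
173 -1,11,31 1,5,33 -7,-5,77 -6,-11,80
174 -4,10,31 -4,3,41 1,-1,28
175 -9,11,37 -6,6,33 -3,0,30 -1,-5,28
176 -14,10,42 -7,6,23 -7,-1,34 -4,-7,31
177 -16,9,38 -13,4,34 -10,-2,31 -7,-8,29
178 -19,11,35 -16,5,33 -13,-0,29 -12,-6,35 -9,-12,32
179 -23,10,38 -20,4,37 -16,-1,30 -15,-7,33
180 -26,8,37 -24,2,40 -18,-2,24 -18,-9,34
181 -29,11,33 -24,6,24 -24,-1,32 -23,-7,38
182 -32,9,35 -28,4,27 -28,-2,35 -23,-10,28
183 -45,10,71 -34,9,31 -31,3,29 -31,-4,37 -29,-9,37
184 -44,11,54 -44,4,65 -34,2,25 -34,-5,37 -31,-10,36
185 -44,11,41 -44,4,49 -45,-3,65 -43,-9,66 -35,-12,38
186 -45,8,33 -45,1,44 -46,-6,60
187 -46,0,36 -45,-6,43
188 -44,-9,30
```

Request:
jog_arm --pt "0 0 0 0 20 40 100" --pt "0 0 4 13 60 60 100" --pt "0 0 9 28 100 60 100" --pt "0 0 14 43 140 60 100" --pt "0 0 19 58 180 60 100" --pt "0 0 24 73 220 60 100" --pt "0 0 29 88 260 60 100" --pt "0 0 34 103 300 60 100" --pt "0 0 38 117 338 60 100" --pt "0 0 42 131 376 60 100"

```text
clock: 0.93
tcp_pos: [0.2894, -0.1575, 0.2912]
eef_rot: [-3.141, 0.0, -2.106]
wrist_force: [2.2, 0.2, 0.2]
width: 1.0
grasp_force: 0.0
```

```bash
python3 - <<'E'
from fit import *
p,d=load('top');W=world('top',d)*1000
pi=p.astype(int); bm=(pi[...,2]-pi[...,0]>=4)
m=np.zeros(d.shape,bool);m[178:252,377:452]=1; bm&=m
n,l,st,_=cv2.connectedComponentsWithStats(bm.astype(np.uint8)); i=1+st[1:,4].argmax(); print(st[i])
pts=W[l==i]; print('tray',cv2.minAreaRect(pts[:,:2].astype(np.float32)),np.median(pts[:,2]))
print(fitrect(W[(l==i)&True][:,:2],[484,-324,.2],150,120,30))
print(robot.observe())
E
```

```text
[ 389  188   52   56 1740]
tray ((399.5137939453125, -189.70440673828125), (164.25332641601562, 455.65789794921875), 32.311336517333984) 5.552788041682133
(array([ 4.99499605e+02, -3.07856439e+02,  3.80017504e-01]), np.float64(18.51373303519438))
{'clock': 0.9333, 'joints': array([-1.08975446e-02, -2.12457518e-01, -2.22086393e-01, -2.62471757e-04,
       -1.56073110e+00, -5.24062141e-01]), 'joint_velocities': array([ 1.62924518, -0.21053608, -0.15613892,  0.00197106, -0.05149267,
       -0.7850451 ]), 'joint_torque': array([ -9.01904672, -12.47730106,  23.90265942,   5.36950484,
        -0.22605512,   1.11615691]), 'tcp_pos': array([ 0.28944398, -0.15746847,  0.29119274]), 'eef_rot': array([-3.14134620e+00,  4.45588297e-04, -2.10575854e+00]), 'wrist_force': array([2.16741799, 0.15032759, 0.15717781]), 'torque': array([-0.00382556, -0.25643575,  0.02083802]), 'grasp_force': 0.0, 'width': 0.9995149612802791}
```

Request:
jog_arm --pt "0 0 4 15 39 0 100" --pt "0 0 8 29 77 0 100" --pt "0 0 12 44 115 0 100" --pt "0 0 16 58 153 0 100" --pt "0 0 20 73 192 0 100" --pt "0 0 25 87 230 0 100" --pt "0 0 30 102 268 0 100" --pt "0 0 35 116 306 0 100" --pt "0 0 40 131 344 0 100" --pt "0 0 40.3 145 382 0 100"

```text
clock: 1.77
tcp_pos: [0.4349, 0.2247, 0.2909]
eef_rot: [3.141, -0.0, -1.4]
wrist_force: [0.6, -0.7, 0.1]
width: 1.001
grasp_force: 0.0
```

Request:
jog_arm --pt "0 0 0 8.6 24.6 -10 100" --pt "0 0 0 8.6 24.6 -40 100" --pt "0 0 0 8.6 24.6 -40 100"

```text
clock: 2.02
tcp_pos: [0.4406, 0.2472, 0.2446]
eef_rot: [3.13, -0.005, -1.404]
wrist_force: [-1.4, -1.6, -0.8]
width: 1.0
grasp_force: 0.0
```

```bash
python3 - <<'E'
from fit import *
print(robot.observe()['tcp_pos'],robot.observe()['eef_rot'])
p,d=grab('top');W=world('top',d)*1000
pi=p.astype(int); bm=((pi[...,2]-pi[...,0]>=4)&(W[...,2]<30)&(W[...,2]>-15)).astype(np.uint8)
bm[:,:377]=0;bm[:,452:]=0;bm[:178]=0;bm[252:]=0
bm=cv2.morphologyEx(bm,cv2.MORPH_OPEN,np.ones((3,3)))
n,l,st,_=cv2.connectedComponentsWithStats(bm); i=1+st[1:,4].argmax(); print(st[i])
pts=W[l==i]; print('tray',cv2.minAreaRect(pts[:,:2].astype(np.float32)),np.median(pts[:,2]),pts.mean(0))
s,ds=grab('side')
im=np.zeros((400,800,3),np.uint8); im[:,:400]=cv2.resize(s[100:200,240:340],(400,400)); im[:,400:]=cv2.resize(p[170:250,380:460],(400,400))
cv2.imwrite('pics/grasp.png',im[:,:,::-1])
E
```

```text
[0.44061749 0.24721516 0.24455105] [ 3.13016588 -0.00456384 -1.40417518]
[ 389  189   51   54 1734]
tray ((484.7138671875, -321.70062255859375), (149.7305908203125, 120.57020568847656), 21.075767517089844) 5.59280523739536 [ 483.51247426 -323.52801885    6.03206688]
```

View pics/grasp.png

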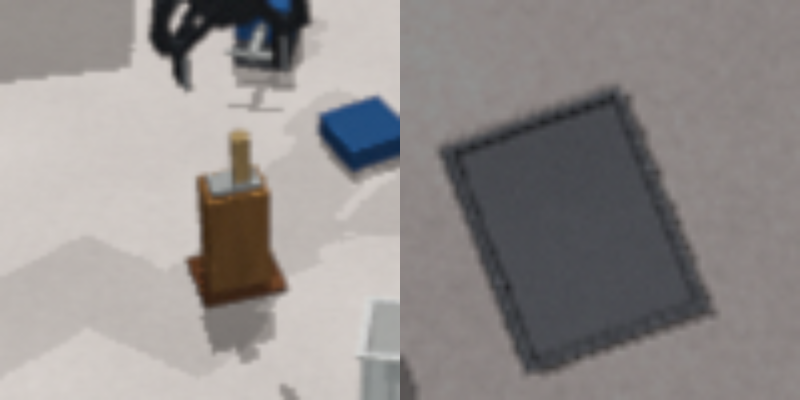

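The left half shows the stand with its handle at crop (240,155) and the gripper above it. The right half shows the grey tray with clean edges. It measures 150×121 mm, centred at (484.5,-322), yaw 21°. I descend and grip.

Request:
jog_arm --pt "0 0 0 0 0 -15 100" --pt "0 0 0 0 0 -45 100" --pt "0 0 0 0 0 -75 100" --pt "0 0 0 0 0 -95 100" --pt "0 0 0 0 0 -106 100" --pt "0 0 0 0 0 -106 100" --pt "0 0 0 0 0 -106 100"

```text
clock: 2.7
tcp_pos: [0.4443, 0.2471, 0.1473]
eef_rot: [-3.139, 0.001, -1.406]
wrist_force: [0.4, -0.2, 0.7]
width: 1.0
grasp_force: 0.0
```

Request:
jog_arm --pt "0 0 0 0 0 0 60" --pt "0 0 0 0 0 0 30" --pt "0 0 0 0 0 0 10" --pt "0 0 0 0 0 0 0" --pt "0 0 0 0 0 0 0" --pt "0 0 0 0 0 0 0" --pt "0 0 0 0 0 0 0" --pt "0 0 0 0 0 0 0" --grip_force 50

```text
clock: 3.37
tcp_pos: [0.4441, 0.2476, 0.1462]
eef_rot: [-3.14, 0.001, -1.405]
wrist_force: [1.1, -0.2, 6.4]
width: 0.206
grasp_force: 48.6
```

```bash
python3 - <<'E'
from fit import *
print(robot.observe())
s,ds=grab('side')
im=cv2.resize(s[100:190,250:340],(540,540),interpolation=cv2.INTER_CUBIC)
cv2.imwrite('pics/grasp2.png',im[:,:,::-1])
E
```

```text
{'clock': 3.3667, 'joints': array([ 8.17705070e-01,  2.15722238e-01, -1.64321786e-01,  8.05771611e-04,
       -1.18875946e+00, -6.52324063e-01]), 'joint_velocities': array([ 6.56240497e-05,  1.04867342e-03,  8.01765715e-04, -9.37475094e-04,
        7.66891939e-05,  8.53534960e-04]), 'joint_torque': array([ 2.27931552e-01, -3.25737405e+01,  2.00861514e+01,  4.11425829e+00,
       -2.64308536e-01,  1.71087269e-02]), 'tcp_pos': array([0.444143  , 0.24764885, 0.14616629]), 'eef_rot': array([-3.13955485e+00,  6.15017220e-04, -1.40511504e+00]), 'wrist_force': array([ 1.07425623, -0.16576158,  6.42441707]), 'torque': array([ 0.02594997, -0.29355784, -0.07583859]), 'grasp_force': 48.62984958104789, 'width': 0.20621633175416862}
```

View pics/grasp2.png

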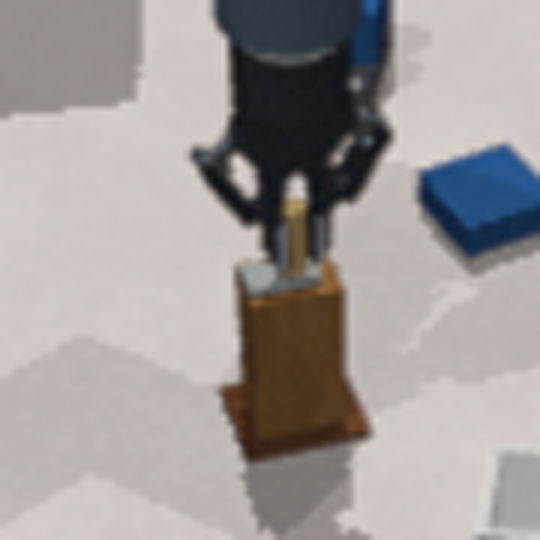

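The side crop shows the fingers on the handle at (295,230), but the measured TCP is about 10 mm short in y of my handle estimate. I'll check that.

```bash
python3 - <<'E'
from h import *
s,d=load('side'); W=world('side',d)
for X in ([.447,.2576,.183],[.444,.2476,.183],[.447,.2576,.131],[.444,.2476,.131]): print(X,(proj('side',X)[0]).round(1),((proj('side',X)[0]-[250,100])*6).round())
# wooden-coloured handle pixels: yellowish
hsv=cv2.cvtColor(s,cv2.COLOR_RGB2HSV).astype(int)
m=(W[...,2]>.134)&(W[...,2]<.19)&(hsv[...,1]>60)&(hsv[...,0]<30); m[:,:285]=0;m[:,312:]=0;m[:125]=0;m[155:]=0
v,u=np.where(m); print(len(u),u.mean(),v.mean(),np.median(W[m],0),W[m].min(0),W[m].max(0))
m=(W[...,2]>.12)&(W[...,2]<.13); m[:,:285]=0;m[:,312:]=0;m[:125]=0;m[155:]=0
print(m.sum(),W[m].min(0),W[m].max(0))
E
```

```text
[0.447, 0.2576, 0.183] [299.3 133.7] [296. 202.]
[0.444, 0.2476, 0.183] [299.  135.4] [294. 212.]
[0.447, 0.2576, 0.131] [299.7 144.3] [298. 266.]
[0.444, 0.2476, 0.131] [299.4 145.9] [296. 276.]
48 299.25 138.875 [0.44415854 0.25094212 0.16689847] [0.43445756 0.23522683 0.13509588] [0.45325447 0.26622395 0.18991574]
72 [0.40649823 0.22816917 0.12005968] [0.47319991 0.2795128  0.12994428]
```

Request:
jog_arm --pt "0 0 0 0 0 0 40" --pt "0 0 0 0 0 0 60" --pt "0 0 0 0 0 0 60" --pt "0 0 0 2 5 0 60" --pt "0 0 0 3 10 0 60" --pt "0 0 0 3 10 0 30" --pt "0 0 0 3 10 0 0" --pt "0 0 0 3 10 0 0" --pt "0 0 0 3 10 0 0" --pt "0 0 0 3 10 0 0" --grip_force 70

```text
clock: 4.25
tcp_pos: [0.4463, 0.2572, 0.1452]
eef_rot: [3.141, 0.0, -1.405]
wrist_force: [-0.4, 0.6, -0.5]
width: 0.206
grasp_force: 68.3
```

Request:
jog_arm --pt "0 0 0 0 0 0 0" --pt "0 0 0 0 0 0 0" --pt "0 0 0 0 0 0 0"

```text
clock: 4.5
tcp_pos: [0.4463, 0.2572, 0.1452]
eef_rot: [3.141, -0.0, -1.405]
wrist_force: [-0.6, -0.3, -1.7]
width: 0.201
grasp_force: 68.3
```

Request:
jog_arm --pt "0 0 0 0 0 8 0" --pt "0 0 0 0 0 25 0" --pt "0 0 0 0 0 50 0" --pt "0 0 0 0 0 80 0" --pt "0 0 0 0 0 110 0" --pt "0 0 0 0 0 135 0" --pt "0 0 0 0 0 150 0" --pt "0 0 0 0 0 160 0" --pt "0 0 0 0 0 160 0"

```text
clock: 5.25
tcp_pos: [0.4473, 0.2575, 0.3083]
eef_rot: [-3.137, 0.002, -1.406]
wrist_force: [-0.2, -0.2, -1.5]
width: 0.202
grasp_force: 68.4
```

Request:
jog_arm --pt "0 0 -1 7 -12 0 0" --pt "0 0 -4 21 -34 0 0" --pt "0 0 -8 39 -64 0 0" --pt "0 0 -12 58 -95 0 0" --pt "0 0 -16 78 -128 0 0" --pt "0 0 -20 98 -160 0 0" --pt "0 0 -24 118 -193 0 0" --pt "0 0 -27 138 -226 0 0" --pt "0 0 -29 155 -254 0 0" --pt "0 0 -29 167 -273 0 0"

```text
clock: 6.08
tcp_pos: [0.614, -0.0187, 0.3039]
eef_rot: [3.14, -0.002, -1.916]
wrist_force: [0.2, 1.4, -1.6]
width: 0.197
grasp_force: 68.4
```

Request:
jog_arm --pt "0 0 0 6 -10 0 0" --pt "0 0 0 8.5 -14 0 0" --pt "0 0 0 8.5 -14 0 0" --pt "0 0 0 8.5 -14 0 0"

```text
clock: 6.42
tcp_pos: [0.6216, -0.0289, 0.3051]
eef_rot: [3.141, 0.0, -1.911]
wrist_force: [0.2, -0.9, -1.0]
width: 0.202
grasp_force: 68.4
```

```bash
python3 - <<'E'
from h import *
o=robot.observe(); print({k:np.round(o[k],4) for k in('clock','joints','tcp_pos','eef_rot','wrist_force','torque')})
s,d=grab('side'); W=world('side',d)*1000
tk=np.array([603.1,-23.2,-.3419]);c,sn=np.cos(tk[2]),np.sin(tk[2])
p=o['tcp_pos']*1000; D=p[:2]-tk[:2]; print('tank-frame TCP',D@[c,sn],D@[-sn,c], 'yaw err deg',np.degrees(o['eef_rot'][2]+np.pi/2-tk[2]))
# shank points: between TCP-20 and -125
u,v=proj('side',np.array([p[0],p[1],p[2]-75])/1000)[0]; print(u,v)
m=(np.abs(W[...,0]-p[0])<30)&(np.abs(W[...,1]-p[1])<30)&(W[...,2]>p[2]-118)&(W[...,2]<p[2]-30)
q=W[m]; D=q[:,:2]-tk[:2]
for z0 in range(30,118,15):
    k=(q[:,2]<p[2]-z0)&(q[:,2]>p[2]-z0-15)
    if k.any(): print(z0,k.sum(),np.median(D[k]@[c,sn]),np.median(D[k]@[-sn,c]))
u,v=int(u),int(v)
cv2.imwrite('pics/rod.png',cv2.resize(s[v-45:v+75,u-60:u+60],(600,600),interpolation=cv2.INTER_CUBIC)[:,:,::-1])
E
```

```text
{'clock': np.float64(6.4167), 'joints': array([ 2.0400e-01,  4.0290e-01,  5.0300e-01, -4.0000e-04, -1.6713e+00,
       -5.4410e-01]), 'tcp_pos': array([ 0.6216, -0.0289,  0.3051]), 'eef_rot': array([ 3.1410e+00,  2.0000e-04, -1.9108e+00]), 'wrist_force': array([ 0.2218, -0.9438, -1.0067]), 'torque': array([ 0.0351, -0.0061,  0.0169])}
tank-frame TCP 19.294647570977475 0.819260840306029 yaw err deg 0.10647853916150184
364.5018588106117 167.4619560602246
30 6 19.37563315759703 1.0278493961732693
45 5 18.872840799802393 -0.05698890892643124
60 7 17.43321705929985 0.8449641576496603
75 4 18.352078557464054 1.0316980377327076
90 7 16.717806014713094 1.563712747616623
105 9 17.179574437145963 1.0786261215301929
```

View pics/rod.png

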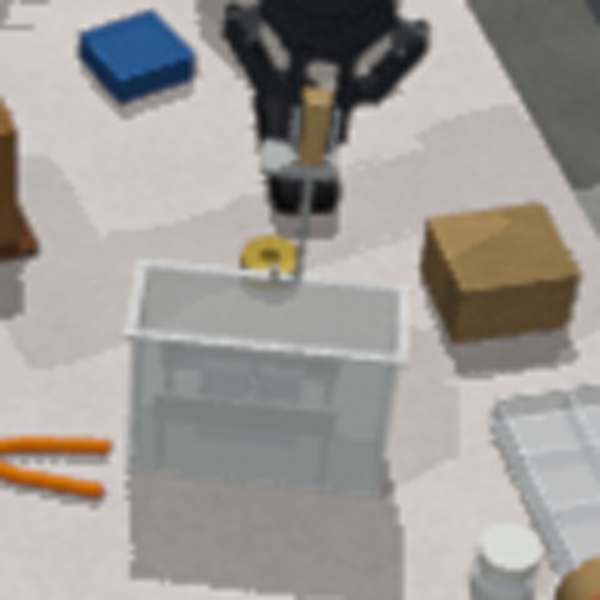

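The picture shows the rod hanging upright from the gripper. Its hook, at (285,280), points toward the stop end (left), and the rod sits over the tank behind the bail. I trim +3 mm in tank x and lower it.

Request:
jog_arm --pt "0 0 0 3 -1 -10 0" --pt "0 0 0 3 -1 -35 0" --pt "0 0 0 3 -1 -60 0" --pt "0 0 0 3 -1 -75 0" --pt "0 0 0 3 -1 -82 0" --pt "0 0 0 3 -1 -82 0" --pt "0 0 0 3 -1 -82 0"

```text
clock: 7.05
tcp_pos: [0.625, -0.0304, 0.224]
eef_rot: [-3.141, -0.0, -1.911]
wrist_force: [-0.3, -0.4, -0.2]
width: 0.203
grasp_force: 68.4
```

```bash
python3 - <<'E'
from h import *
o=robot.observe(); print({k:np.round(o[k],4) for k in('clock','tcp_pos','eef_rot','wrist_force','torque')})
s,d=grab('side');t,dt=grab('top')
for n in('side','top'):
  p=o['tcp_pos'].copy(); p[2]-=.125; print(n,proj(n,p)[0])
  c,sn=np.cos(-.3419),np.sin(-.3419)
  print('bail exp',proj(n,[.6031-7e-3*c,-.0232-7e-3*sn,.080])[0])
u,v=map(int,proj('side',p)[0]); a=cv2.resize(s[v-35:v+35,u-40:u+40],(640,560),interpolation=cv2.INTER_CUBIC)
cv2.imwrite('pics/low.png',a[:,:,::-1])
E
```

```text
{'clock': np.float64(7.05), 'tcp_pos': array([ 0.625 , -0.0304,  0.224 ]), 'eef_rot': array([-3.1407e+00, -1.0000e-04, -1.9107e+00]), 'wrist_force': array([-0.2868, -0.4433, -0.1636]), 'torque': array([-0.0168, -0.0474,  0.0288])}
side [362.44768694 194.55228994]
bail exp [353.79280955 197.45511458]
top [322.03522551 161.35163289]
bail exp [318.6231131  172.07591764]
```

View pics/low.png

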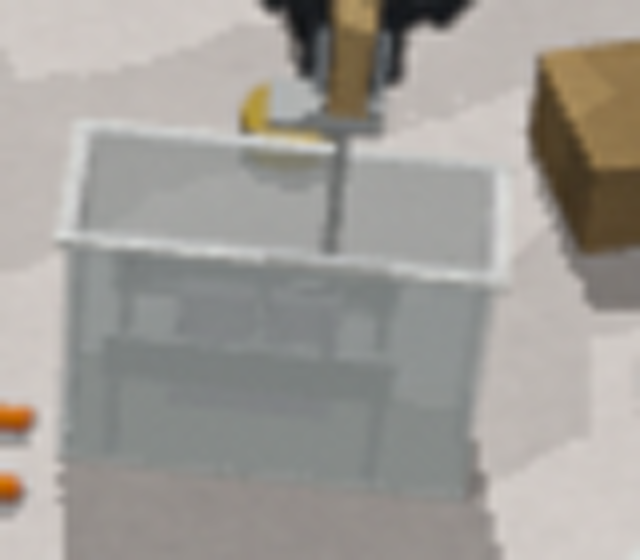

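The crop shows the shank going down inside the tank, at (335,250), on the +x side of the bail as expected. I lower it further.

Request:
jog_arm --pt "0 0 0 0 0 -6 0" --pt "0 0 0 0 0 -14 0" --pt "0 0 0 0 0 -22 0" --pt "0 0 0 0 0 -30 0" --pt "0 0 0 0 0 -36 0" --pt "0 0 0 0 0 -39 0" --pt "0 0 0 0 0 -39 0"

```text
clock: 7.73
tcp_pos: [0.6244, -0.0308, 0.183]
eef_rot: [3.14, -0.001, -1.912]
wrist_force: [-0.1, 0.5, -1.9]
width: 0.204
grasp_force: 68.4
```

Request:
jog_arm --pt "0 0 0 0 0 0 0" --pt "0 0 0 0 0 0 0"

```text
clock: 7.9
tcp_pos: [0.6252, -0.0308, 0.1847]
eef_rot: [-3.141, 0.0, -1.911]
wrist_force: [0.1, 0.8, -1.3]
width: 0.201
grasp_force: 68.4
```

Request:
jog_arm --pt "0 0 0 -2 0.7 0 0" --pt "0 0 0 -5 1.8 0 0" --pt "0 0 0 -8 2.8 0 0" --pt "0 0 0 -11 3.9 0 0" --pt "0 0 0 -13 4.6 0 0" --pt "0 0 0 -15 5.3 0 0" --pt "0 0 0 -16 5.7 0 0" --pt "0 0 0 -16 5.7 0 0" --pt "0 0 0 -16 5.7 0 0"

```text
clock: 8.65
tcp_pos: [0.6089, -0.025, 0.1843]
eef_rot: [-3.141, 0.0, -1.911]
wrist_force: [-0.3, 0.4, -1.7]
width: 0.201
grasp_force: 68.4
```

Request:
jog_arm --pt "0 0 0 0 0 2 0" --pt "0 0 0 0 0 5 0" --pt "0 0 0 0 0 8 0" --pt "0 0 0 0 0 9 0" --pt "0 0 0 0 0 9 0" --pt "0 0 0 0 0 9 0"

```text
clock: 9.15
tcp_pos: [0.6089, -0.025, 0.1933]
eef_rot: [3.142, 0.0, -1.912]
wrist_force: [-1.1, -0.2, -1.9]
width: 0.2
grasp_force: 68.6
```

Request:
jog_arm --pt "0 0 0 -1.4 0.5 0 0" --pt "0 0 0 -2.8 1 0 0" --pt "0 0 0 -4.2 1.5 0 0" --pt "0 0 0 -5.6 2 0 0" --pt "0 0 0 -7 2.5 0 0" --pt "0 0 0 -8.4 3 0 0" --pt "0 0 0 -9.8 3.5 0 0" --pt "0 0 0 -11.2 4 0 0" --pt "0 0 0 -12.6 4.5 0 0" --pt "0 0 0 -14 5 0 0"

```text
clock: 9.98
tcp_pos: [0.5949, -0.02, 0.1934]
eef_rot: [-3.141, 0.0, -1.912]
wrist_force: [0.4, -0.6, -1.4]
width: 0.204
grasp_force: 68.4
```

```bash
python3 - <<'E'
from h import *
for i in range(3):
    o=robot.observe(); f=o['wrist_force']; print(o['clock'],f@[.942,-.335,0],f.round(2),o['torque'].round(3),(o['tcp_pos'][:2]*1000-[603.1,-23.2])@[.942,-.335]); robot.grab_frame('top')
E
```

```text
9.9833 0.5622937516992272 [ 0.4  -0.56 -1.44] [-0.193 -0.485  0.059] -8.82742118689009
10.0333 1.1719771988024528 [ 1.15 -0.27 -1.72] [-0.136 -0.411 -0.021] -9.08009117378023
10.0833 0.38247211965551414 [ 0.36 -0.12 -1.1 ] [-0.041 -0.244 -0.014] -9.03107697385325
```

Request:
jog_arm --pt "0 0 0 -0.9 0.3 0 0" --pt "0 0 0 -1.9 0.7 0 0" --pt "0 0 0 -2.8 1 0 0" --pt "0 0 0 -3.8 1.3 0 0" --pt "0 0 0 -4.2 1.5 0 0" --pt "0 0 0 -4.2 1.5 0 0"

```text
clock: 10.63
tcp_pos: [0.5906, -0.0185, 0.1933]
eef_rot: [3.142, -0.0, -1.912]
wrist_force: [1.3, -0.3, -1.5]
width: 0.203
grasp_force: 68.5
```

```bash
cat > f.py <<'E'
from h import *
a=[]
for i in range(3):
    o=robot.observe(); f=o['wrist_force'];a.append([f@[.942,-.335,0],o['torque']@[.335,.942,0],f[2]]); 
    if i<2: robot.grab_frame('top')
print(o['clock'],'Fx,Ty,Fz',np.round(a,2).tolist(),'X',(o['tcp_pos'][:2]*1000-[603.1,-23.2])@[.942,-.335],o['tcp_pos'].round(4))
E
python3 f.py
```

```text
10.7333 Fx,Ty,Fz [[1.35, -0.47, -1.47], [1.64, -0.47, -0.87], [0.49, -0.48, -0.41]] X -13.290895184893325 [ 0.5907 -0.0185  0.1933]
```

Request:
jog_arm --pt "0 0 0 -0.9 0.3 0 0" --pt "0 0 0 -1.9 0.7 0 0" --pt "0 0 0 -2.8 1 0 0" --pt "0 0 0 -2.8 1 0 0"

```text
clock: 11.07
tcp_pos: [0.5878, -0.0175, 0.1933]
eef_rot: [3.142, 0.0, -1.911]
wrist_force: [1.5, -0.4, -1.5]
width: 0.204
grasp_force: 68.6
```

```bash
python3 f.py
```

```text
11.1667 Fx,Ty,Fz [[1.56, -0.57, -1.47], [1.46, -0.56, -1.2], [0.74, -0.52, -1.21]] X -16.344544142335412 [ 0.5878 -0.0175  0.1933]
```

Request:
jog_arm --pt "0 0 0 -0.9 0.3 0 0" --pt "0 0 0 -1.9 0.7 0 0" --pt "0 0 0 -2.8 1 0 0" --pt "0 0 0 -2.8 1 0 0"

```text
clock: 11.5
tcp_pos: [0.5849, -0.0165, 0.1934]
eef_rot: [3.142, 0.0, -1.911]
wrist_force: [1.3, -0.4, -0.3]
width: 0.202
grasp_force: 68.6
```

```bash
python3 f.py
```

```text
11.6 Fx,Ty,Fz [[1.35, -0.56, -0.32], [0.2, -0.52, -1.58], [1.07, -0.5, -2.16]] X -19.337975803510478 [ 0.585  -0.0165  0.1933]
```

Request:
jog_arm --pt "0 0 0 -0.9 0.3 0 0" --pt "0 0 0 -1.9 0.7 0 0" --pt "0 0 0 -2.8 1 0 0" --pt "0 0 0 -2.8 1 0 0"

```text
clock: 11.93
tcp_pos: [0.5821, -0.0154, 0.1933]
eef_rot: [3.141, 0.0, -1.911]
wrist_force: [1.4, -0.9, -1.1]
width: 0.199
grasp_force: 68.6
```

```bash
python3 f.py
```

```text
12.0333 Fx,Ty,Fz [[1.67, -0.56, -1.07], [0.81, -0.57, -1.14], [1.22, -0.45, -0.62]] X -22.32392610342215 [ 0.5822 -0.0155  0.1933]
```

Request:
jog_arm --pt "0 0 0 -0.9 0.3 0 0" --pt "0 0 0 -1.9 0.7 0 0" --pt "0 0 0 -2.8 1 0 0" --pt "0 0 0 -2.8 1 0 0"

```text
clock: 12.37
tcp_pos: [0.5794, -0.0145, 0.1933]
eef_rot: [-3.141, 0.0, -1.911]
wrist_force: [1.2, -0.4, -2.6]
width: 0.198
grasp_force: 68.5
```

```bash
python3 f.py
```

```text
12.4667 Fx,Ty,Fz [[1.3, -0.66, -2.61], [1.74, -0.66, -0.16], [1.98, -0.67, -0.95]] X -25.22237301411363 [ 0.5794 -0.0145  0.1933]
```

Request:
jog_arm --pt "0 0 0 -0.5 0.2 0 0" --pt "0 0 0 -0.9 0.3 0 0" --pt "0 0 0 -0.9 0.3 0 0"

```text
clock: 12.72
tcp_pos: [0.579, -0.0143, 0.1934]
eef_rot: [-3.141, 0.0, -1.912]
wrist_force: [2.3, -1.6, -1.6]
width: 0.202
grasp_force: 68.5
```

```bash
python3 f.py
```

```text
12.8167 Fx,Ty,Fz [[2.72, -1.53, -1.58], [2.95, -1.57, -2.92], [3.45, -1.62, -2.34]] X -25.722485390937692 [ 0.5789 -0.0143  0.1934]
```

Request:
jog_arm --pt "0 0 0 0 0 1 0" --pt "0 0 0 0 0 2.5 0" --pt "0 0 0 0 0 4 0" --pt "0 0 0 0 0 5.5 0" --pt "0 0 0 0 0 7 0" --pt "0 0 0 0 0 8 0" --pt "0 0 0 0 0 8 0"

```text
clock: 13.4
tcp_pos: [0.5785, -0.0142, 0.2015]
eef_rot: [3.142, 0.0, -1.912]
wrist_force: [1.8, -1.3, -2.9]
width: 0.199
grasp_force: 68.5
```

```bash
python3 f.py
```

```text
13.5 Fx,Ty,Fz [[2.13, -1.06, -2.93], [1.07, -1.04, -2.46], [1.81, -1.08, -1.89]] X -26.09036638094763 [ 0.5786 -0.0142  0.2013]
```

Request:
jog_arm --pt "0 0 0 0 0 0.7 0" --pt "0 0 0 0 0 1.4 0" --pt "0 0 0 0 0 2 0" --pt "0 0 0 0 0 2 0"

```text
clock: 13.83
tcp_pos: [0.5782, -0.0141, 0.2031]
eef_rot: [3.14, -0.0, -1.912]
wrist_force: [0.2, -0.6, -3.4]
width: 0.198
grasp_force: 68.4
```

```bash
python3 f.py
```

```text
13.9333 Fx,Ty,Fz [[0.36, -0.44, -3.41], [0.95, -0.38, -3.47], [-0.02, -0.39, -3.37]] X -26.45304793789909 [ 0.5782 -0.0141  0.203 ]
```

Request:
jog_arm --pt "0 0 0 -0.5 0.2 0.7 0" --pt "0 0 0 -0.5 0.2 1.4 0" --pt "0 0 0 -0.5 0.2 2.1 0" --pt "0 0 0 -0.5 0.2 2.8 0" --pt "0 0 0 -0.5 0.2 3.5 0" --pt "0 0 0 -0.5 0.2 3.5 0"

```text
clock: 14.43
tcp_pos: [0.578, -0.014, 0.2069]
eef_rot: [3.142, 0.0, -1.912]
wrist_force: [0.4, -0.5, -4.6]
width: 0.203
grasp_force: 68.4
```

```bash
python3 f.py
```

```text
14.5333 Fx,Ty,Fz [[0.51, -0.14, -4.55], [0.56, -0.14, -3.35], [0.54, -0.14, -3.4]] X -26.645442040523424 [ 0.5781 -0.014   0.2068]
```

Request:
jog_arm --pt "0 0 0 0 0 1 0" --pt "0 0 0 0 0 2 0" --pt "0 0 0 0 0 3 0" --pt "0 0 0 0 0 4 0" --pt "0 0 0 0 0 5 0" --pt "0 0 0 0 0 5 0"

```text
clock: 15.03
tcp_pos: [0.5782, -0.014, 0.2121]
eef_rot: [-3.141, 0.0, -1.911]
wrist_force: [0.3, 0.6, -3.6]
width: 0.205
grasp_force: 68.4
```

```bash
python3 f.py
```

```text
15.1333 Fx,Ty,Fz [[0.13, -0.14, -3.61], [-0.15, -0.23, -3.04], [0.46, -0.28, -3.26]] X -26.45923521500924 [ 0.5783 -0.0141  0.2119]
```

Request:
jog_arm --pt "0 0 0 0 0 1.5 0" --pt "0 0 0 0 0 4 0" --pt "0 0 0 0 0 8 0" --pt "0 0 0 0 0 13 0" --pt "0 0 0 0 0 19 0" --pt "0 0 0 0 0 25 0" --pt "0 0 0 0 0 31 0" --pt "0 0 0 0 0 37 0" --pt "0 0 0 0 0 42 0" --pt "0 0 0 0 0 46 0"

```text
clock: 15.97
tcp_pos: [0.5783, -0.014, 0.2587]
eef_rot: [-3.141, 0.0, -1.912]
wrist_force: [0.0, -0.5, -3.0]
width: 0.202
grasp_force: 68.4
```

```bash
python3 f.py
```

```text
16.0667 Fx,Ty,Fz [[0.18, -0.03, -2.95], [0.8, -0.09, -2.86], [0.52, -0.1, -3.41]] X -26.25573450187814 [ 0.5785 -0.014   0.2587]
```

Request:
jog_arm --pt "0 0 0 0 0 3 0" --pt "0 0 0 0 0 8 0" --pt "0 0 0 0 0 15 0" --pt "0 0 0 0 0 23 0" --pt "0 0 0 0 0 31 0" --pt "0 0 0 0 0 39 0" --pt "0 0 0 0 0 47 0" --pt "0 0 0 0 0 55 0" --pt "0 0 0 0 0 62 0" --pt "0 0 0 0 0 67 0"

```text
clock: 16.9
tcp_pos: [0.5783, -0.0141, 0.326]
eef_rot: [-3.141, 0.0, -1.912]
wrist_force: [0.2, -0.0, -4.1]
width: 0.201
grasp_force: 68.4
```

Request:
jog_arm --pt "0 0 0 0 0 4 0" --pt "0 0 0 0 0 9 0" --pt "0 0 0 0 0 13 0" --pt "0 0 0 0 0 15 0" --pt "0 0 0 0 0 15 0" --pt "0 0 0 0 0 15 0" --pt "0 0 0 0 0 15 0"

```text
clock: 17.48
tcp_pos: [0.578, -0.014, 0.3394]
eef_rot: [3.141, -0.0, -1.911]
wrist_force: [0.7, 0.5, -4.2]
width: 0.201
grasp_force: 68.4
```

```bash
python3 f.py; python3 - <<'E'
from h import *
s,d=grab('side'); p=robot.observe()['tcp_pos']; p[2]-=.13
u,v=map(int,proj('side',p)[0])
cv2.imwrite('pics/up.png',cv2.resize(s[v-50:v+50,u-60:u+60],(720,600),interpolation=cv2.INTER_CUBIC)[:,:,::-1])
W=world('side',d)*1000
m=(abs(W[...,0]-p[0]*1000)<70)&(abs(W[...,1]-p[1]*1000)<60)&(W[...,2]>152)&(W[...,2]<230)
q=W[m];print(len(q),np.percentile(q[:,2],[2,10,50]),q.mean(0))
E
```

```text
17.5833 Fx,Ty,Fz [[0.46, -0.01, -4.21], [-0.38, -0.01, -4.31], [0.36, -0.07, -4.31]] X -26.718207466214388 [ 0.578  -0.014   0.3394]
379 [153.66029512 173.90221477 191.16598363] [572.08812103 -13.02451047 192.06987549]
```

View pics/up.png

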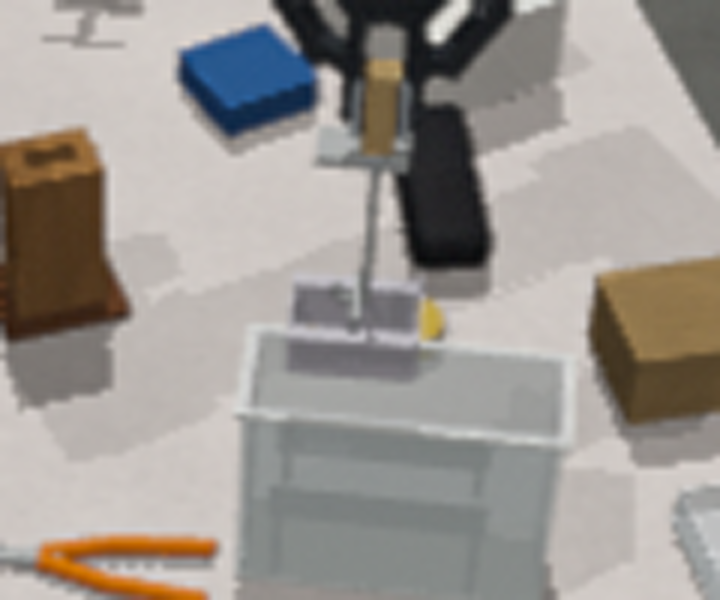

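The basket hangs level on the hook at (355,330) and sits wholly above the rim. I carry it to the tray, turning the rod by +40° to match it.

Request:
jog_arm --pt "0 0 0 -0.5 -1.5 0 0" --pt "0 0 1 -1.5 -5 0 0" --pt "0 0 2 -3 -10 0 0" --pt "0 0 3 -5 -17 0 0" --pt "0 0 5 -7 -25 0 0" --pt "0 0 7 -10 -35 0 0" --pt "0 0 9 -13 -46 0 0" --pt "0 0 11 -17 -58 0 0" --pt "0 0 13 -20 -71 0 0" --pt "0 0 15 -24 -84 0 0"

```text
clock: 18.47
tcp_pos: [0.5538, -0.0988, 0.3398]
eef_rot: [-3.141, -0.0, -1.647]
wrist_force: [0.2, -1.2, -3.1]
width: 0.203
grasp_force: 68.4
```

Request:
jog_arm --pt "0 0 2 -4 -13 0 0" --pt "0 0 4 -7 -26 0 0" --pt "0 0 6 -11 -39 0 0" --pt "0 0 8 -15 -52 0 0" --pt "0 0 10 -18 -65 0 0" --pt "0 0 12 -22 -78 0 0" --pt "0 0 14 -26 -91 0 0" --pt "0 0 16 -29 -104 0 0" --pt "0 0 18 -33 -117 0 0" --pt "0 0 20 -37 -130 0 0"

```text
clock: 19.3
tcp_pos: [0.5166, -0.2289, 0.3398]
eef_rot: [3.142, -0.0, -1.298]
wrist_force: [-0.5, 0.7, -3.0]
width: 0.203
grasp_force: 68.4
```

Request:
jog_arm --pt "0 0 1.5 -4 -13 0 0" --pt "0 0 3 -7 -25 0 0" --pt "0 0 4 -10 -36 0 0" --pt "0 0 5 -14 -48 0 0" --pt "0 0 5 -17 -59 0 0" --pt "0 0 5 -20 -69 0 0" --pt "0 0 5 -22 -78 0 0" --pt "0 0 5 -24 -85 0 0" --pt "0 0 5 -25.5 -89 0 0" --pt "0 0 5 -26 -91 0 0"

```text
clock: 20.13
tcp_pos: [0.4909, -0.3196, 0.3397]
eef_rot: [3.141, 0.0, -1.214]
wrist_force: [-0.4, -0.7, -3.9]
width: 0.199
grasp_force: 68.4
```

Request:
jog_arm --pt "0 0 0 0 0 0 0" --pt "0 0 0 0 0 0 0" --pt "0 0 0 0 0 0 0" --pt "0 0 0 0 0 0 0"

```text
clock: 20.47
tcp_pos: [0.4913, -0.3187, 0.3398]
eef_rot: [-3.141, -0.0, -1.213]
wrist_force: [0.0, 0.2, -3.8]
width: 0.198
grasp_force: 68.4
```

```bash
python3 f.py; python3 -c "
from h import *
print(robot.observe()['eef_rot'])"
```

```text
20.5667 Fx,Ty,Fz [[-0.04, -0.0, -3.78], [-0.5, 0.03, -2.98], [0.49, 0.04, -3.64]] X -6.353724998731898 [ 0.4913 -0.3187  0.3398]
[-3.14146181e+00 -5.21694829e-05 -1.21290333e+00]
```

Request:
jog_arm --pt "0 0 0 0 0 -2 0" --pt "0 0 0 0 0 -7 0" --pt "0 0 0 0 0 -15 0" --pt "0 0 0 0 0 -25 0" --pt "0 0 0 0 0 -36 0" --pt "0 0 0 0 0 -47 0" --pt "0 0 0 0 0 -58 0" --pt "0 0 0 0 0 -69 0" --pt "0 0 0 0 0 -80 0" --pt "0 0 0 0 0 -90 0"

```text
clock: 21.4
tcp_pos: [0.4906, -0.3187, 0.2481]
eef_rot: [3.141, 0.001, -1.213]
wrist_force: [-0.1, -0.5, -3.2]
width: 0.201
grasp_force: 68.4
```

Request:
jog_arm --pt "0 0 0 0 0 -10 0" --pt "0 0 0 0 0 -19 0" --pt "0 0 0 0 0 -28 0" --pt "0 0 0 0 0 -36 0" --pt "0 0 0 0 0 -43 0" --pt "0 0 0 0 0 -49 0" --pt "0 0 0 0 0 -54 0" --pt "0 0 0 0 0 -57 0" --pt "0 0 0 0 0 -58 0" --pt "0 0 0 0 0 -58 0"

```text
clock: 22.23
tcp_pos: [0.4911, -0.3191, 0.1917]
eef_rot: [3.141, -0.0, -1.213]
wrist_force: [-0.8, -0.7, -2.8]
width: 0.201
grasp_force: 68.4
```

```bash
python3 f.py; python3 - <<'E'
from h import *
s,d=grab('side'); p=robot.observe()['tcp_pos']; p[2]-=.15
u,v=map(int,proj('side',p)[0])
cv2.imwrite('pics/tray.png',cv2.resize(s[v-55:v+45,u-60:u+60],(720,600),interpolation=cv2.INTER_CUBIC)[:,:,::-1])
E
```

```text
22.3333 Fx,Ty,Fz [[-0.51, -0.0, -2.78], [0.54, -0.0, -3.48], [-0.06, -0.08, -3.42]] X -6.146144932291097 [ 0.4913 -0.3192  0.1922]
```

View pics/tray.png

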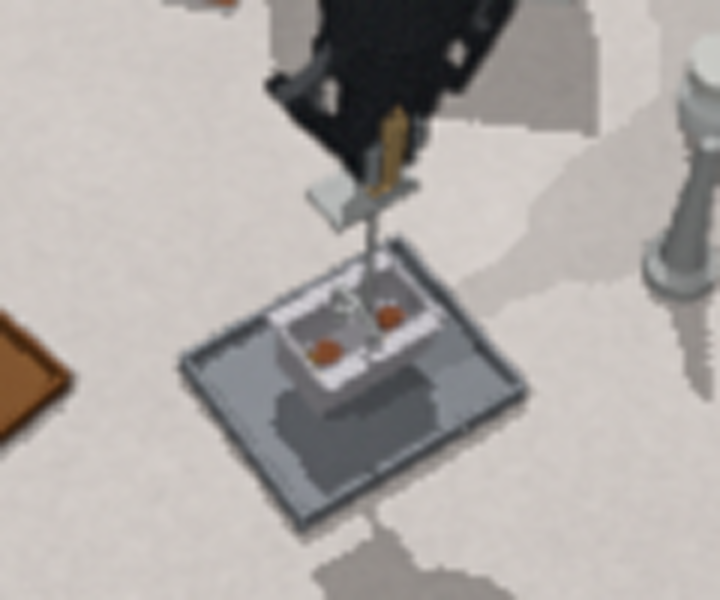

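The basket hangs level over the grey tray at (355,335), well inside the walls and aligned with them. I lower it gently.

Request:
jog_arm --pt "0 0 0 0 0 -2 0" --pt "0 0 0 0 0 -4 0" --pt "0 0 0 0 0 -6 0" --pt "0 0 0 0 0 -8 0" --pt "0 0 0 0 0 -10 0" --pt "0 0 0 0 0 -12 0" --pt "0 0 0 0 0 -13.5 0" --pt "0 0 0 0 0 -15 0" --pt "0 0 0 0 0 -16 0" --pt "0 0 0 0 0 -17 0"

```text
clock: 23.22
tcp_pos: [0.4912, -0.3191, 0.1747]
eef_rot: [-3.141, -0.0, -1.213]
wrist_force: [-0.3, 0.6, -3.8]
width: 0.203
grasp_force: 68.4
```

Request:
jog_arm --pt "0 0 0 0 0 -0.8 0" --pt "0 0 0 0 0 -1.6 0" --pt "0 0 0 0 0 -2.4 0" --pt "0 0 0 0 0 -2.4 0"

```text
clock: 23.55
tcp_pos: [0.4913, -0.3191, 0.1726]
eef_rot: [-3.141, -0.0, -1.213]
wrist_force: [0.0, 0.3, -1.5]
width: 0.204
grasp_force: 68.7
```

```bash
python3 f.py
```

```text
23.65 Fx,Ty,Fz [[-0.07, -0.1, -1.49], [0.11, -0.16, -1.94], [0.44, -0.15, -1.09]] X -6.199338430958794 [ 0.4913 -0.3191  0.1726]
```

Request:
jog_arm --pt "0 0 0 0 0 -2 0" --pt "0 0 0 0 0 -4 0" --pt "0 0 0 0 0 -6 0" --pt "0 0 0 0 0 -8 0" --pt "0 0 0 0 0 -10 0" --pt "0 0 0 0 0 -12 0" --pt "0 0 0 0 0 -13.5 0" --pt "0 0 0 0 0 -13.5 0"

```text
clock: 24.32
tcp_pos: [0.4911, -0.3189, 0.1584]
eef_rot: [3.141, 0.0, -1.213]
wrist_force: [0.6, 0.2, -1.0]
width: 0.203
grasp_force: 68.7
```

```bash
python3 f.py
```

```text
24.4167 Fx,Ty,Fz [[0.44, -0.31, -1.01], [1.09, -0.22, -2.06], [0.62, -0.29, -1.91]] X -6.440729453617448 [ 0.4911 -0.3189  0.1587]
```

Request:
jog_arm --pt "0 0 0 1.9 0.7 0 0" --pt "0 0 0 4.2 1.6 0 0" --pt "0 0 0 6.6 2.5 0 0" --pt "0 0 0 8.9 3.3 0 0" --pt "0 0 0 11.2 4.2 0 0" --pt "0 0 0 13.6 5.1 0 0" --pt "0 0 0 15.9 6 0 0" --pt "0 0 0 17.8 6.7 0 0" --pt "0 0 0 19.7 7.4 0 0" --pt "0 0 0 19.7 7.4 0 0"

```text
clock: 25.25
tcp_pos: [0.5111, -0.3115, 0.1588]
eef_rot: [3.142, 0.0, -1.213]
wrist_force: [-0.4, -0.2, -1.5]
width: 0.196
grasp_force: 68.7
```

Request:
jog_arm --pt "0 0 0 0 0 0 0" --pt "0 0 0 0 0 0 0"

```text
clock: 25.42
tcp_pos: [0.5107, -0.3117, 0.1589]
eef_rot: [3.142, 0.0, -1.213]
wrist_force: [0.5, -0.0, -1.2]
width: 0.202
grasp_force: 68.7
```

```bash
python3 f.py
```

```text
25.5167 Fx,Ty,Fz [[0.46, -0.03, -1.2], [-0.39, 0.03, -0.77], [-0.07, 0.01, -1.33]] X 9.610100959270646 [ 0.5107 -0.3117  0.1589]
```

Request:
jog_arm --pt "0 0 0 0 0 1.5 0" --pt "0 0 0 0 0 3.5 0" --pt "0 0 0 0 0 5.5 0" --pt "0 0 0 0 0 7.5 0" --pt "0 0 0 0 0 9 0" --pt "0 0 0 0 0 9 0"

```text
clock: 26.02
tcp_pos: [0.511, -0.3118, 0.1685]
eef_rot: [-3.141, -0.001, -1.213]
wrist_force: [-0.0, 0.9, -1.0]
width: 0.203
grasp_force: 68.7
```

```bash
python3 f.py
```

```text
26.1167 Fx,Ty,Fz [[-0.33, -0.07, -0.99], [-0.99, 0.01, -1.69], [0.4, 0.01, -2.17]] X 9.713563243775905 [ 0.5108 -0.3116  0.168 ]
```

Request:
jog_arm --pt "0 0 0 0 0 3 0" --pt "0 0 0 0 0 7 0" --pt "0 0 0 0 0 12 0" --pt "0 0 0 0 0 20 0" --pt "0 0 0 0 0 32 0" --pt "0 0 0 0 0 50 0" --pt "0 0 0 0 0 75 0" --pt "0 0 0 0 0 100 0" --pt "0 0 0 0 0 125 0" --pt "0 0 0 0 0 137 0"

```text
clock: 26.95
tcp_pos: [0.5113, -0.3124, 0.3096]
eef_rot: [-3.138, -0.005, -1.214]
wrist_force: [0.2, -0.4, -0.7]
width: 0.2
grasp_force: 68.8
```

```bash
python3 f.py; python3 - <<'E'
from h import *
s,d=grab('side'); p=np.array([.4845,-.322,.03])
u,v=map(int,proj('side',p)[0])
cv2.imwrite('pics/placed.png',cv2.resize(s[v-65:v+35,u-60:u+60],(720,600),interpolation=cv2.INTER_CUBIC)[:,:,::-1])
E
```

```text
27.05 Fx,Ty,Fz [[0.33, -0.04, -0.68], [-0.54, -0.06, 1.44], [-0.58, -0.04, -1.65]] X 10.746217281301867 [ 0.5117 -0.3123  0.3086]
```

View pics/placed.png

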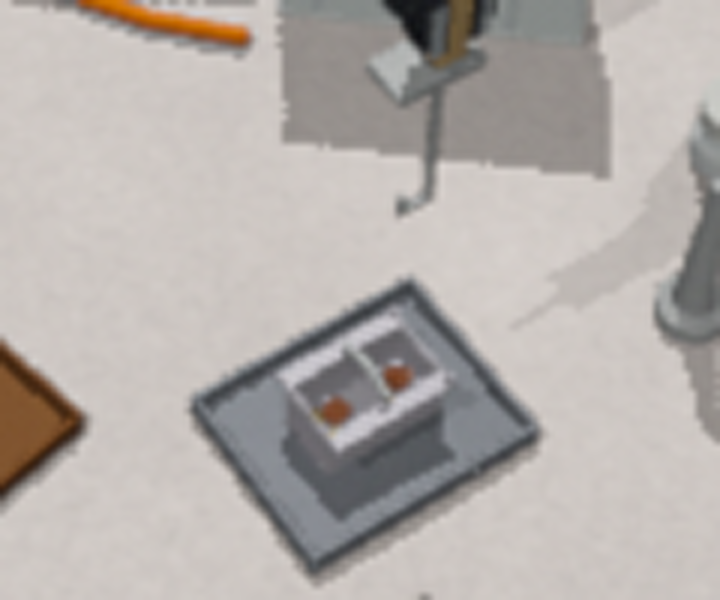

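The basket stands flat near the tray's middle at (370,390) and the hook is clear. I return the rod.

Request:
jog_arm --pt "0 0 0 -1 10 0 0" --pt "0 0 -1 -3 30 0 0" --pt "0 0 -2 -7 60 0 0" --pt "0 0 -3 -11 93 0 0" --pt "0 0 -4 -14 126 0 0" --pt "0 0 -5 -18 159 0 0" --pt "0 0 -6 -22 192 0 0" --pt "0 0 -7 -26 225 0 0" --pt "0 0 -8 -29 258 0 0" --pt "0 0 -9 -33 291 0 0"

```text
clock: 27.93
tcp_pos: [0.4764, -0.0188, 0.3036]
eef_rot: [3.139, 0.0, -1.371]
wrist_force: [-0.3, 1.4, -1.3]
width: 0.2
grasp_force: 68.7
```

Request:
jog_arm --pt "0 0 -1 -4 33 0 0" --pt "0 0 -2 -8 66 0 0" --pt "0 0 -2 -11 99 0 0" --pt "0 0 -2 -15 132 0 0" --pt "0 0 -2 -19 165 0 0" --pt "0 0 -2 -23 198 0 0" --pt "0 0 -2 -26 228 0 0" --pt "0 0 -2 -29 254 0 0" --pt "0 0 -2 -31 270 0 0" --pt "0 0 -2 -32 278 0 0"

```text
clock: 28.77
tcp_pos: [0.4443, 0.2593, 0.303]
eef_rot: [3.138, -0.001, -1.403]
wrist_force: [-0.2, -0.7, -1.1]
width: 0.206
grasp_force: 68.7
```

Request:
jog_arm --pt "0 0 0 0 0 0 0" --pt "0 0 0 0 0 0 0" --pt "0 0 0 0 0 0 0" --pt "0 0 0 0 0 0 0"

```text
clock: 29.1
tcp_pos: [0.4459, 0.2564, 0.305]
eef_rot: [-3.142, -0.0, -1.407]
wrist_force: [-0.1, -0.6, -1.4]
width: 0.197
grasp_force: 68.7
```

```bash
python3 f.py; python3 - <<'E'
from h import *
o=robot.observe(); print(o['tcp_pos'],o['eef_rot'])
s,d=grab('side'); W=world('side',d)*1000; p=o['tcp_pos']*1000; a=o['eef_rot'][2]+np.pi/2; c,n=np.cos(a),np.sin(a)
m=(np.abs(W[...,0]-p[0])<30)&(np.abs(W[...,1]-p[1])<30)&(W[...,2]>p[2]-128)&(W[...,2]<p[2]-26)
q=W[m]; D=q[:,:2]-p[:2]
for z0 in range(26,128,17):
    k=(q[:,2]<p[2]-z0)&(q[:,2]>p[2]-z0-17)
    if k.any(): print(z0,k.sum(),np.median(D[k]@[c,n]),np.median(D[k]@[-n,c]))
m=(W[...,2]>118)&(W[...,2]<131)&(np.abs(W[...,0]-440)<55)&(np.abs(W[...,1]-257)<45)
from fit import fitrect
print(fitrect(W[m][:,:2],[439,257,.166],56,40,12), cv2.minAreaRect(W[m][:,:2].astype(np.float32)))
E
```

```text
29.2 Fx,Ty,Fz [[0.14, -0.03, -1.45], [-0.13, -0.01, -0.58], [0.63, -0.0, -0.31]] X -241.7759811581498 [0.4459 0.2566 0.3051]
[0.44593459 0.25657961 0.30506187] [-3.14133407e+00  1.39863565e-04 -1.40648582e+00]
26 3 -0.6906035293203537 3.0465833455636564
43 8 -1.3112899378639513 1.6901717457667111
60 8 -0.7149447753014241 -2.708965775046253
77 5 -2.337424321777859 -0.5550506006533674
94 8 -1.0901778904974566 0.892078101170758
111 13 -5.57282603423273 -0.10532916168703621
(array([4.40084399e+02, 2.54890989e+02, 1.09418643e-01]), np.float64(4.797009598638837)) ((439.9694519042969, 256.5327453613281), (65.85865783691406, 55.44064712524414), 7.310347080230713)
```

Request:
jog_arm --pt "0 0 0 0.5 0.5 -8 0" --pt "0 0 0 0.5 0.5 -22 0" --pt "0 0 0 0.5 0.5 -36 0" --pt "0 0 0 0.5 0.5 -46 0" --pt "0 0 0 0.5 0.5 -50 0" --pt "0 0 0 0.5 0.5 -53 0" --pt "0 0 0 0.5 0.5 -56 0" --pt "0 0 0 0.5 0.5 -60 0" --pt "0 0 0 0.5 0.5 -64 0" --pt "0 0 0 0.5 0.5 -68 0"

```text
clock: 30.08
tcp_pos: [0.4464, 0.258, 0.2368]
eef_rot: [-3.141, 0.0, -1.405]
wrist_force: [0.0, -1.0, -1.8]
width: 0.202
grasp_force: 68.7
```

```bash
python3 f.py
```

```text
30.1833 Fx,Ty,Fz [[0.36, 0.02, -1.8], [0.49, 0.09, -2.02], [0.09, 0.04, -0.55]] X -242.10312892763383 [0.446  0.2577 0.2362]
```

Request:
jog_arm --pt "0 0 0 0 0 -6 0" --pt "0 0 0 0 0 -16 0" --pt "0 0 0 0 0 -28 0" --pt "0 0 0 0 0 -40 0" --pt "0 0 0 0 0 -52 0" --pt "0 0 0 0 0 -63 0" --pt "0 0 0 0 0 -73 0" --pt "0 0 0 0 0 -81 0" --pt "0 0 0 0 0 -86 0" --pt "0 0 0 0 0 -88 0"

```text
clock: 31.02
tcp_pos: [0.446, 0.2576, 0.1479]
eef_rot: [3.14, -0.001, -1.405]
wrist_force: [-0.4, 0.4, -1.8]
width: 0.201
grasp_force: 68.7
```

Request:
jog_arm --pt "0 0 0 0 0 -1 0" --pt "0 0 0 0 0 -2 0" --pt "0 0 0 0 0 -3 0" --pt "0 0 0 0 0 -3 0"

```text
clock: 31.35
tcp_pos: [0.4464, 0.258, 0.1461]
eef_rot: [-3.141, 0.0, -1.405]
wrist_force: [-0.1, -0.1, -0.7]
width: 0.199
grasp_force: 68.7
```

```bash
python3 f.py
```

```text
31.45 Fx,Ty,Fz [[-0.06, -0.03, -0.66], [-0.13, -0.02, -0.85], [-0.2, 0.05, -0.85]] X -241.77553590567445 [0.4464 0.258  0.1461]
```

Request:
jog_arm --pt "0 0 0 0 0 -0.6 0" --pt "0 0 0 0 0 -1 0" --pt "0 0 0 0 0 -1 0"

```text
clock: 31.7
tcp_pos: [0.4464, 0.258, 0.1452]
eef_rot: [-3.141, 0.0, -1.405]
wrist_force: [-0.9, -0.4, 0.6]
width: 0.2
grasp_force: 69.2
```

```bash
python3 f.py
```

```text
31.8 Fx,Ty,Fz [[-0.66, 0.2, 0.56], [-1.1, 0.15, 0.19], [-0.91, 0.23, 0.75]] X -241.77532973330176 [0.4464 0.2579 0.1452]
```

Fz has reversed, so the flange is seated. I release and retreat straight up.

Request:
jog_arm --pt "0 0 0 0 0 0 25" --pt "0 0 0 0 0 0 40" --pt "0 0 0 0 0 0 60" --pt "0 0 0 0 0 0 80" --pt "0 0 0 0 0 0 100" --pt "0 0 0 0 0 0 100" --pt "0 0 0 0 0 0 100" --pt "0 0 0 0 0 0 100"

```text
clock: 32.47
tcp_pos: [0.4463, 0.2579, 0.1449]
eef_rot: [-3.142, 0.0, -1.405]
wrist_force: [-0.0, -0.3, -1.1]
width: 1.0
grasp_force: 0.0
```

Request:
jog_arm --pt "0 0 0 0 0 10 100" --pt "0 0 0 0 0 30 100" --pt "0 0 0 0 0 60 100" --pt "0 0 0 0 0 90 100" --pt "0 0 0 0 0 120 100" --pt "0 0 0 -15 -30 120 100" --pt "0 0 0 -30 -60 120 100" --pt "0 0 0 -45 -95 120 100" --pt "0 0 0 -50 -110 120 100" --pt "0 0 0 -50 -110 120 100"

```text
clock: 33.3
tcp_pos: [0.3954, 0.1454, 0.2667]
eef_rot: [-3.139, 0.001, -1.407]
wrist_force: [0.3, 0.0, -0.5]
width: 0.998
grasp_force: 0.0
```

```bash
python3 - <<'E'
from h import *
for n in('top','side'):
    s,d=grab(n); W=world(n,d)*1000
    m=(W[...,2]>160)&(W[...,2]<192)&(np.abs(W[...,0]-447)<30)&(np.abs(W[...,1]-257)<30)
    if m.any(): print(n,m.sum(),W[m].mean(0),W[m][:,2].max(),cv2.minAreaRect(W[m][:,:2].astype(np.float32)))
    m=(W[...,2]>30)&(W[...,2]<70)&(np.abs(W[...,0]-485)<60)&(np.abs(W[...,1]+322)<60)
    print('basket',m.sum(),np.median(W[m],0),cv2.minAreaRect(W[m][:,:2].astype(np.float32)))
o=robot.observe();print(o['clock'],o['tcp_pos'],o['wrist_force'],np.abs(o['joint_velocities']).max())
E
```

```text
basket 219 [ 482.597337   -322.23279764   40.63468742] ((483.17803955078125, -319.76165771484375), (76.68501281738281, 58.637489318847656), 21.3456974029541)
side 36 [444.56857845 254.56049366 175.98587075] 187.02856753046615 ((444.9256286621094, 256.853271484375), (21.976428985595703, 20.236440658569336), 33.74531555175781)
basket 229 [ 484.38549636 -314.93199213   39.81569976] ((483.1470947265625, -317.8148193359375), (78.03514862060547, 59.780357360839844), 22.296411514282227)
33.4 [0.39645098 0.14760754 0.26587789] [ 0.46720431 -0.21653958 -0.53772774] 0.03245930771053251
```

Both checks hold: the basket is centred and flat in the tray with its rim at about 41 mm, and the rod handle stands upright at its seat. I hand in.

Request:
jog_arm --pt "0 0 0 0 0 0 100" --pt "0 0 0 0 0 0 100" --pt "0 0 0 0 0 0 100"

```text
clock: 33.65
tcp_pos: [0.3966, 0.1485, 0.2646]
eef_rot: [3.141, -0.0, -1.405]
wrist_force: [0.1, 0.2, -0.3]
width: 1.001
grasp_force: 0.0
```

```bash
python3 -c "
from cell import robot
print(robot.hand_in())"
```

```text
the job is handed in; nothing more can be done
None
```

The job is handed in at about 34 s of the 72 s allowed: the basket stands flat in the grey tray a few mm from its middle, and the rod hangs upright in its stand, let go; the hand-in returned no verdict.

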